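# Seat a lens barrel in a sprung V-cradle and hold it pressed

## Task

Pick up the metal lens barrel and lay it in the two V-notches of the sprung cradle, its plain tube in both notches and its broad lens collar on the side of the upright plate with the hole; do not drop it in or hit the cradle hard. Then press the barrel down, in the grip or with shut fingertips on top of it, so that it bears on both sides of both V's and the cradle sinks to about half of its spring travel, and finish while still holding it pressed down there. Leave the dish and the two bottles behind where they stand.

Things in the scene. Friction and masses are not known exactly. Their poses are not given: they have to be found in the camera images.
- barrel_center (a point): Centre of the lens barrel: on its axis, half-way along the plain tube. Axes: y along the barrel towards the broad lens collar, x and z across it (which points up depends on how it is rolled). At the start the barrel lies loose on the table, axis level, 19 mm above it. Pinch it across the tube.
- barrel_lens (a point): Outer end face of the broad lens collar, on the barrel's axis, 70 mm from the barrel's centre. (A barrel gripped a little off centre bears on one side of the V's only; loosened, it settles onto both by its own weight.)
- cradle_seat (a point): Where the barrel's centre belongs: midway between the two V-notches, on the axis of a 30 mm tube touching both sides of the V's. It sinks with the cradle; 80 mm above the table when unpressed. Axes: y along the V's towards the upright plate with the hole, x across, z up. Between the notches is a 56 mm gap along y, open at both sides, for the fingers; its floor is 40 mm below this point.
- cradle (a joint): How far the sprung V-cradle is pressed down, in m: 0 = up (start), 0.014 = bottomed out. Springs: the barrel's own weight does not move it; a push of about 2 N starts it and every further mm takes 0.9 N (half-way about 8 N).
- cradle_vee (a point): Bottom of the V's, 21 mm below the seat point, midway between the two bare-metal 90 degree V-notches; axes as the seat point. Each notch is 14 mm long along y, centred at y = -35 and +35 mm, 48 mm wide at its top 3 mm above the seat point. They span 84 mm over their outer faces, so the collars hang outside with 6 mm of play each way.
- jig: The fixture, fixed to the table: foot 80 x 190 x 12 mm, sprung cradle, and an upright plate (70 mm wide, 5 mm thick, top 110 mm above the table) with a 22 mm hole, at y = +87 to +93 mm. Origin on the table below the seat point, same axes.
- barrel: The lens barrel, 126 mm long, about 0.15 kg: bare-metal tube 30 mm in diameter, 96 mm long, between two black octagonal collars 38 mm across flats that keep it from rolling. The collar at +y is broad (22 mm) and carries the glass lens, the one at -y is narrow (8 mm). Origin and axes as at its centre point.
- evap_dish: Bystander: white dish, 70 mm wide, 30 mm high; origin under its centre.
- reagent_1: Bystander: clear glass bottle, 52 mm wide, 88 mm high; origin under its centre.
- wash_bottle: Bystander: wash bottle with red cap and spout, 59 x 94 mm, 166 mm high; origin under its centre.

How it is judged:
By the outcome, as a careful person would: the job done as asked, in the order asked, and still so for the second after the job is handed in, while the arm keeps its last pose, push and grip.
It also fails if it takes over 45 s, if anything falls off the work surface, if the arm or the gripper's body presses on something with over 40 N, if the wrist force passes 120 N, or if a joint passes its speed limit or range.

## Robot

A 6-joint arm with a two-finger parallel gripper is mounted at the origin on a cart in front of the work surface, level with it; the furniture and walls round the work are solid. World frame = base frame: x ahead of the robot, y to its left, z up, the work surface at z = 0. Lengths are in mm, angles in rad, forces in N, time in s.
With the tool pointing down it reaches from about 350 to 875 mm from the base axis. Payload 4.2 kg.
Tool frame: the origin (TCP) lies midway between the tips of the shut fingers; the grasp point (between the pads) lies 19 mm behind it; z points along the fingers, y is the line along which they close (so a half turn about z gives the same grasp; the last joint's range is limited). The gripper opens to 85 mm and grips with 20 to 120 N. Pads are 22 mm wide; open, the fingers measure 114 mm over their backs; the gripper's body (76 mm by 85 mm) begins 54 mm behind the grasp point. The pads swing forward as they close: fully open they stand 13 mm farther back than shut.
Start: joints at [-0.998, 0.385, 0.008, 0, -1.194, -0.259], TCP at [192.937, -594.453, 196.912] pointing down, gripper open.
Joint ranges: [-3.14, 3.14], [-1.21, 2.06], [-1.07, 1.41], [-3.16, 2.05], [-2.99, -0.16], [-3.1, 3.1]. Speed limits (rad/s): [2.79, 2.79, 3.14, 3.14, 3.14, 3.14].

## Interface

Orientations are given as a unit quaternion [x, y, z, w].
In Python, from bench import arm gives the robot as it stands.
- The arm moves only by the tool send_rows, never from a script. Its argument "targets" is a list of rows, each an object of numbers: "gripper": the gripper command: -1 is fully open, 1 is shut, values between are in proportion; "x", "y", "z": the shift along the tool's x, y, z in cm; "ax", "ay", "az": the turn, a rotation vector about the tool's x, y, z in degrees. A call has 1 to 5 rows; each row shifts and turns the commanded pose from where the row before left it, along the tool's axes as they then stand; what a row does not reach is not made up. A row lasts 1/12 s, in which the tool goes at most 41.7 mm and 7.16 degrees, less where a joint would pass 70% of its speed; a pose out of reach is approached as far as the arm can. A call is refused whole if a number of a shift passes 4.17 or a number of a turn 7.16, either way. A call with a gripper value outside its range is refused whole. The fingers move at their own pace and stop on an object; the grip force is fixed at half the most. Time passes only in rows, so rows that do not move let the fingers close. It gives the time, the measured TCP pose, the force, the opening and the grip force at its end, in the units of the state.
- arm.read_state(): the state, without advancing time (a new reading comes with each control period).
- arm.get_image(name): name is "scene" or "top"; returns (picture, depth): 480x640x3 uint8, red, green, blue; 480x640 float32, mm along the optical axis (not along the pixel's ray), 0 where there is no reading.
- arm.camera_model(name): a dict with "fx", "fy", "cx", "cy" (pixels), "distortion" ([k1, k2, p1, p2, k3] as OpenCV has them; the pictures are not rectified), "cam_to_world" (4x4, takes a point from camera to world coordinates). Camera axes: x right, y down, z forward; pixel columns grow to the right and rows downward; lengths in mm; the calibration is good to about 2 mm. A picture is of the moment at which its call begins. camera_model takes no time and is no camera call.
- arm.job_done(): hands the job in; it is judged then, once.
Trained networks look in the newest picture that a camera, given by its name, has taken for a name from the list of things; names that differ only in an ending like _2 or _b are one class to them, and where a whole thing is asked for, a point or a joint stands for the part that bears it (a point fixed in the world has none). Each returns a list of dicts, best first, with "score" (0 to 1); they miss things now and then, are a little off and sometimes report something else, mostly with a low value. They report only what shows in the picture. A call takes as long as a camera call.
- arm.boxes_of(camera, thing): "rect" ([left, top, width, height] in pixels, round what is visible of it).
The state is a dict: "clock": time; "joints": joint angles; "joint_vel": joint speeds; "joint_efforts": joint torques, N m; "position": TCP position; "ee_rot": TCP orientation; "contact_force": force on the tool from outside, world axes, zero at the start; "wrist_torque": the same for the moment, N m; "gripper_width": finger opening in mm; "grasp_force": force on a finger pad.
Only numpy, scipy, OpenCV 4.12 (cv2) and the standard library are available. Lean on these libraries where they do the work, as an engineer would, in place of code of your own. Each camera call takes 0.05 s, during which the arm holds its last target. There are 200 camera calls.

## Working session

There is one attempt and no reset: what is moved stays moved. The work goes in short steps, Python scripts to look and compute and a tool call to move; the robot and the scene stay as the last step left them, time stands still between calls to the robot, and variables do not carry over. Pictures are saved under pics/ and viewed, at most 10 in all, crops included, and the job is handed in when it is done.

Besides the shell and the picture viewer there is one more tool, called after "Emit:" in YAML: its name, and indented under it one key for each argument. send_rows: Moves the arm, as the interface text tells. Its arguments: {"type":"object","properties":{"targets":{"type":"array"}},"required":["targets"]}

```bash
mkdir -p pics
cat > h.py <<'E'
import numpy as np, cv2
from bench import arm
def cloud(name,D):
    m=arm.camera_model(name);K=np.array([[m['fx'],0,m['cx']],[0,m['fy'],m['cy']],[0,0,1.]])
    v,u=np.mgrid[:480,:640]
    p=cv2.undistortPoints(np.stack([u,v],-1).reshape(-1,1,2).astype(float),K,np.array(m['distortion'],float)).reshape(480,640,2)
    T=np.array(m['cam_to_world'])
    P=np.dstack([p*D[...,None],D])
    W=P@T[:3,:3].T+T[:3,3]; W[D<=0]=np.nan
    return W
E
python3 - <<'E'
from h import *
print(arm.read_state())
for n in ('scene','top'):
    I,D=arm.get_image(n); cv2.imwrite(f'pics/{n}0.png',I[...,::-1]); np.savez(f'pics/{n}0.npz',I=I,D=D)
    m=arm.camera_model(n); print(n,np.round(m['cam_to_world'],3).tolist(),m['fx'])
    W=cloud(n,D)
    for t in ('barrel','jig','evap_dish','reagent_1','wash_bottle','cradle_seat'):
        for b in arm.boxes_of(n,t)[:2]:
            l,tp,w,h=b['rect']; print(t,np.round(b['rect']),round(b['score'],2),np.round(W[int(tp+h/2),int(l+w/2)]))
E
```

```text
{'clock': 0.0, 'joints': array([-9.98421096e-01,  3.85564621e-01,  6.57918127e-03, -4.98127537e-04,
       -1.19397091e+00, -2.58609522e-01]), 'joint_vel': array([-0.0005297 , -0.00010934, -0.00028078,  0.00017571,  0.00085297,
        0.00091021]), 'joint_efforts': array([-6.61009312e-05, -3.92284834e+01,  1.88397521e+01,  4.18626890e+00,
       -4.74471730e-03,  1.72896875e-05]), 'position': array([ 192.71127972, -593.84149563,  195.79866352]), 'ee_rot': array([-1.56149241e-01,  9.87732856e-01,  1.08155999e-03, -2.24142204e-04]), 'contact_force': array([ 0.39305067,  0.46926661, -0.30300957]), 'wrist_torque': array([-0.0183685 ,  0.00448232, -0.02998012]), 'grasp_force': 0.0, 'gripper_width': 85.55684133671397}
scene [[-0.542, -0.439, 0.716, -60.326], [-0.84, 0.308, -0.447, 719.771], [-0.024, -0.844, -0.536, 528.794], [0.0, 0.0, 0.0, 1.0]] 545.0112696532902
barrel [252. 274.  90.  40.] 0.9 [484. 409.  28.]
evap_dish [344. 197.  34.  29.] 0.85 [650. 167.  10.]
evap_dish [412. 199.  64.  67.] 0.53 [430. 174.  79.]
reagent_1 [286. 183.  36.  52.] 0.83 [641. 298.  62.]
wash_bottle [228. 154.  38. 106.] 0.93 [655. 398.  94.]
cradle_seat [252. 270.  88.  43.] 0.68 [485. 411.  34.]
cradle_seat [417. 203.  61.  64.] 0.6 [427. 170.  75.]
top [[-0.007, -0.992, 0.126, 445.812], [-1.0, 0.01, 0.019, 299.532], [-0.02, -0.126, -0.992, 1086.207], [0.0, 0.0, 0.0, 1.0]] 566.7818434405222
barrel [235. 266.  68.  35.] 0.76 [493. 401.  34.]
jig [355. 274. 102.  59.] 0.77 [453. 150.  40.]
evap_dish [368. 187.  34.  40.] 0.71 [639. 181.   1.]
reagent_1 [320. 178.  28.  31.] 0.78 [651. 281.  84.]
wash_bottle [252. 162.  39.  43.] 0.64 [664. 390. 114.]
wash_bottle [384. 277.  60.  39.] 0.22 [466. 133.  37.]
cradle_seat [385. 281.  55.  36.] 0.71 [462. 138.  42.]
```

View pics/scene0.png

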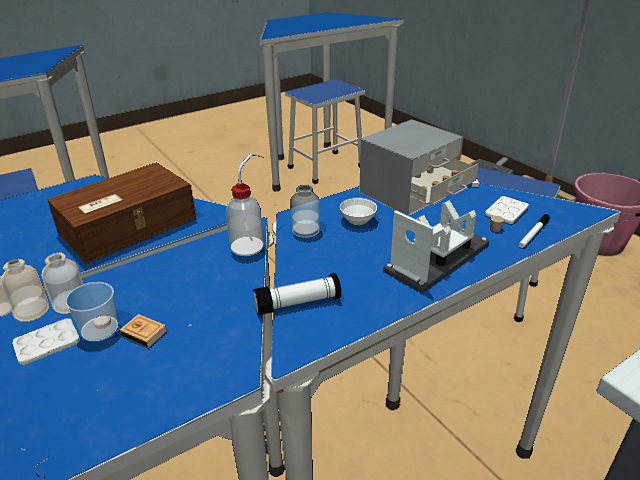

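View pics/top0.png

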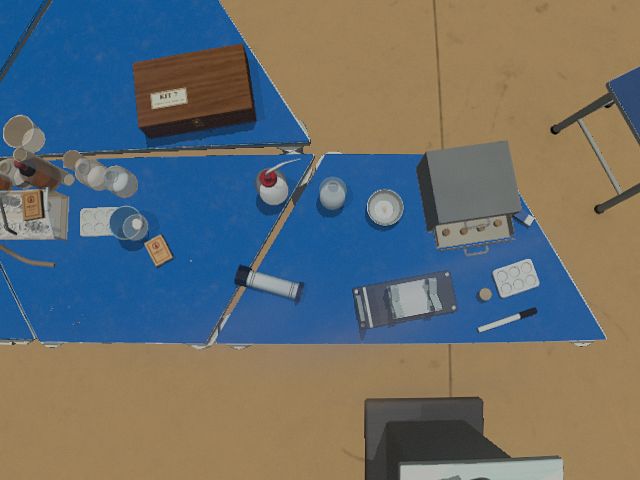

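The scene view shows the barrel at (297,293), its broad collar at the left end (263,300). The jig is at (437,245), its plate with the hole towards the barrel. The top view has the barrel at (270,283), broad collar left at (243,277), and the jig at (405,300), plate left at (362,308).

```bash
cat > m.py <<'E'
from h import *
from scipy.optimize import least_squares
S={n:np.load(f'pics/{n}0.npz') for n in('scene','top')}
for n in S:
    I,D=S[n]['I'].astype(int),S[n]['D'];W=cloud(n,D);br=I.sum(2)
    tab=(I[...,2]>120)&(I[...,0]<60)&(abs(W[...,2])<15)&(W[...,0]>380)&(W[...,0]<600)&(W[...,1]>50)&(W[...,1]<500)
    z0=np.median(W[tab][:,2]); print(n,'table z',z0)
    box=lambda c,r:(np.abs(W[...,:2]-c)<r).all(-1)
    m=box([487,405],[55,85])&(W[...,2]-z0>8)&(W[...,2]-z0<50)
    P=W[m]-[0,0,z0]; b=br[m]
    w=b>330
    # axis direction from all points (xy PCA), extents
    def f(p,Q):
        a=np.array([-np.sin(p[2]),np.cos(p[2])]);nrm=np.array([a[1],-a[0]])
        d=(Q[:,:2]-p[:2])@nrm; return np.hypot(d,Q[:,2]-p[3])-15
    Q=P[w]
    c=np.median(Q,0); pca=np.linalg.svd(Q[:,:2]-c[:2],full_matrices=False)[2][0]; pca*=np.sign(pca[1])
    r=least_squares(f,[c[0],c[1],np.arctan2(-pca[0],pca[1]),19],args=(Q,),loss='soft_l1',f_scale=1.5)
    a=np.array([-np.sin(r.x[2]),np.cos(r.x[2])]); s=(Q[:,:2]-r.x[:2])@a; sa=(P[:,:2]-r.x[:2])@a
    q=np.percentile(s,[1,99]); qa=np.percentile(sa,[.5,99.5])
    print(' barrel yaw',np.degrees(r.x[2]),'z',r.x[3],'tube',q,'all',qa,'N',len(Q),len(P),'rms',np.sqrt(np.mean(r.fun**2)))
    print('  centre from tube',r.x[:2]+a*q.mean(),' from all',r.x[:2]+a*(qa.mean()-7))
    # jig
    m=box([455,145],[80,120])&(W[...,2]-z0>6)&(W[...,2]-z0<18)
    lab=cv2.connectedComponentsWithStats(m.astype(np.uint8))
    k=1+lab[2][1:,4].argmax(); F=W[m&((lab[1]==k))]
    print(' foot rect',cv2.minAreaRect(F[:,:2].astype(np.float32)),len(F))
    m=box([455,145],[90,120])&(W[...,2]-z0>30)&(W[...,2]-z0<125)
    G=W[m]-[0,0,z0]; np.save(f'pics/jig_{n}.npy',G); print(' high',len(G),G.min(0),G.max(0),'minrect',cv2.minAreaRect(G[:,:2].astype(np.float32)))
E
python3 m.py
python3 - <<'E'
import cv2
a=cv2.imread('pics/top0.png')[255:345,340:470];b=cv2.imread('pics/scene0.png')[190:295,375:495]
a=cv2.resize(a,(600,415),interpolation=2)[:290*2];b=cv2.resize(b,(600,525),interpolation=2)
cv2.imwrite('pics/jt.png',a);cv2.imwrite('pics/js.png',b)
E
```

```text
scene table z 1.1550020153961782
 barrel yaw -16.24540323322925 z 18.331523758510183 tube [-174.13622953  -72.98921091] all [-182.19630459  -55.84088503] N 1171 1883 rms 1.1602551602330002
  centre from tube [493.53230171 399.45946524]  from all [492.84526591 397.10164807]
 foot rect ((459.6940612792969, 146.7515869140625), (80.99813842773438, 191.85025024414062), 9.142618179321289) 1478
 high 3377 [411.44558152  28.42186537  30.02322265] [544.88513023 235.39256247 110.78585162] minrect ((477.0449523925781, 126.57864379882812), (95.49830627441406, 231.04176330566406), 23.637231826782227)
top table z 0.6210116967124577
 barrel yaw -16.259196164669177 z 18.31570485134637 tube [-781.30334209 -688.61530729] all [-790.65000578 -664.55133267] N 744 1176 rms 1.6648676504710904
  centre from tube [491.74812245 395.89895141]  from all [491.84853992 396.24326242]
 foot rect ((460.8470764160156, 146.13626098632812), (81.1475601196289, 190.85488891601562), 9.746478080749512) 2245
 high 1933 [412.13653212  25.05638769  30.03693166] [544.87023816 233.73569596 113.39571258] minrect ((473.78521728515625, 121.94783020019531), (84.27306365966797, 227.13714599609375), 18.260759353637695)
```

View pics/jt.png

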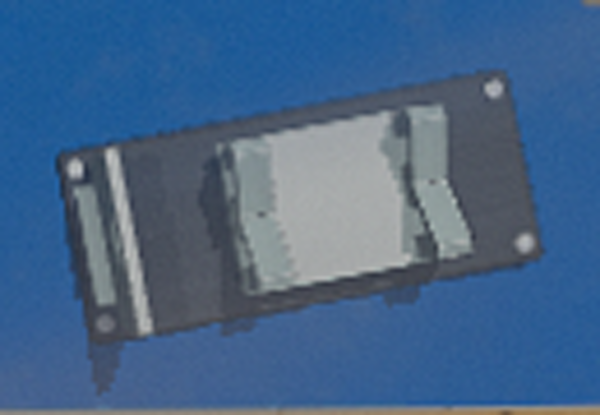

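View pics/js.png

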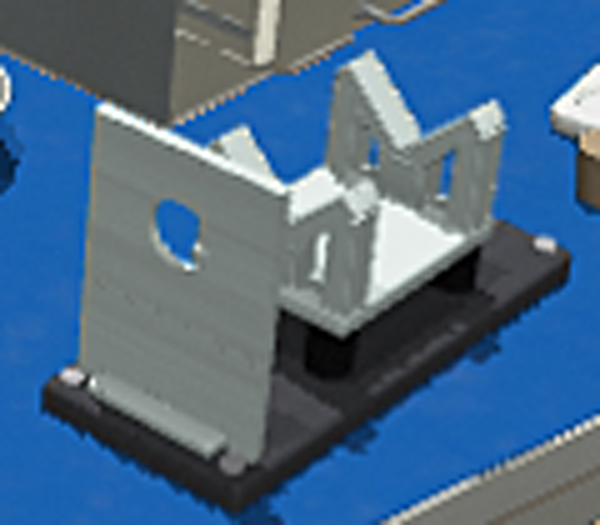

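The enlargements confirm the jig's layout: the plate with its hole is at the end nearer the barrel, and there are two V-notches with the light gap floor between them. Next I'll refine the jig pose from the V faces and plan the transit.

```bash
cat > v.py <<'E'
from h import *
from scipy.optimize import least_squares
for n in('scene','top'):
    G=np.load(f'pics/jig_{n}.npy'); yaw=np.radians(9.4); c=np.array([460.3,146.4])
    R=np.array([[np.cos(yaw),np.sin(yaw)],[-np.sin(yaw),np.cos(yaw)]])
    L=np.c_[(G[:,:2]-c)@R.T,G[:,2]]
    m=(abs(abs(L[:,1])-35)<12)&(abs(L[:,0])<26)&(L[:,2]>57)&(L[:,2]<86)
    V=L[m]
    f=lambda p:(np.abs(V[:,0]-p[0]-p[2]*V[:,1])-(V[:,2]-p[1]))*.707
    r=least_squares(f,[0,59,0],loss='soft_l1',f_scale=1)
    print(n,len(V),'dx,zv,yaw corr',r.x[:2],np.degrees(-r.x[2]),'med res',np.median(abs(r.fun)))
    for s in(-1,1):
        q=V[V[:,1]*s>0]; print('  y range',np.percentile(q[:,1],[2,98]) if len(q) else None,len(q))
    p=L[(abs(L[:,0])<33)&(L[:,2]>85)&(L[:,2]<107)&(abs(L[:,1]-90)<12)]; print('  plate y',np.percentile(p[:,1],[5,50,95]),'x',np.percentile(p[:,0],[1,99]),len(p))
    D=np.load(f'pics/{n}0.npz')['D'];W=cloud(n,D)
    q=W[(W[...,0]>380)&(W[...,0]<800)&(abs(W[...,1]-20)<150)&(W[...,2]>115)&(W[...,2]<400)]; print('  tall',len(q),q.min(0) if len(q) else '',q.max(0) if len(q) else '')
E
python3 v.py
cat > plan.py <<'E'
# python3 plan.py x y z yawdeg [step_cm] : rows from measured pose to goal (tool kept vertical)
import sys
from h import *
from scipy.spatial.transform import Rotation as Ro
def pose():
    s=arm.read_state(); R=Ro.from_quat(s['ee_rot']).as_matrix(); return s['position'],R
def plan(p,R,goal,yaw,step=4.0,tag=''):
    a=np.radians(yaw); y=np.array([np.cos(a),np.sin(a),0]); z=np.array([0,0,-1.]); G=np.c_[np.cross(y,z),y,z]
    d=np.array(goal)-p; rv=Ro.from_matrix(R.T@G).as_rotvec()
    n=max(1,int(np.ceil(max(np.linalg.norm(d)/10/step,np.degrees(np.linalg.norm(rv))/7))))
    print(tag,'n',n)
    for i in range(n):
        Ri=R@Ro.from_rotvec(rv*i/n).as_matrix()
        print(' ',np.round(Ri.T@d/n/10,2),np.round(np.degrees(rv)/n,2))
    return np.array(goal),G
E
python3 - <<'E'
from plan import *
p,R=pose()
p,R=plan(p,R,[450,-150,215],163.75,tag='A')
p,R=plan(p,R,[440,250,215],163.75,tag='B')
p,R=plan(p,R,[492.3,396.8,120],163.75,tag='C')
E
```

```text
scene 408 dx,zv,yaw corr [-1.76981716 53.89404051] 1.6487101598881726 med res 2.4207989162787635
  y range [-45.99556989 -36.21747846] 268
  y range [23.2826438  32.75843231] 140
  plate y [80.42468001 81.96442002 83.55022035] x [-32.24149528  32.11356124] 434
  tall 2394 [590.68773637 -48.38515869 115.02512119] [737.22615097 119.54527294 124.87144203]
top 339 dx,zv,yaw corr [ 0.54428514 57.15489794] 0.6649271614056117 med res 1.187282351111494
  y range [-46.57107558 -37.254964  ] 180
  y range [23.21661216 31.66236188] 159
  plate y [79.01952937 82.0744845  82.59455214] x [-31.10389525  31.00056528] 39
  tall 6127 [589.19873474 -47.76467418 115.08619894] [736.94635197 117.75922805 127.02112217]
A n 13
  [-2.94  2.64 -0.14] [-0.    0.   -4.29]
  [-3.13  2.41 -0.14] [-0.    0.   -4.29]
  [-3.3   2.17 -0.14] [-0.    0.   -4.29]
  [-3.45  1.92 -0.14] [-0.    0.   -4.29]
  [-3.58  1.66 -0.14] [-0.    0.   -4.29]
  [-3.7   1.38 -0.14] [-0.    0.   -4.29]
  [-3.79  1.1  -0.14] [-0.    0.   -4.29]
  [-3.86  0.82 -0.14] [-0.    0.   -4.29]
  [-3.91  0.53 -0.14] [-0.    0.   -4.29]
  [-3.94  0.23 -0.14] [-0.    0.   -4.29]
  [-3.95 -0.06 -0.14] [-0.    0.   -4.29]
  [-3.93 -0.36 -0.14] [-0.    0.   -4.29]
  [-3.9  -0.65 -0.14] [-0.    0.   -4.29]
B n 11
  [-3.47  1.1   0.  ] [0. 0. 0.]
  [-3.47  1.1   0.  ] [0. 0. 0.]
  [-3.47  1.1   0.  ] [0. 0. 0.]
  [-3.47  1.1   0.  ] [0. 0. 0.]
  [-3.47  1.1   0.  ] [0. 0. 0.]
  [-3.47  1.1   0.  ] [0. 0. 0.]
  [-3.47  1.1   0.  ] [0. 0. 0.]
  [-3.47  1.1   0.  ] [0. 0. 0.]
  [-3.47  1.1   0.  ] [0. 0. 0.]
  [-3.47  1.1   0.  ] [0. 0. 0.]
  [-3.47  1.1   0.  ] [0. 0. 0.]
C n 5
  [-3.11 -0.18  1.9 ] [0. 0. 0.]
  [-3.11 -0.18  1.9 ] [0. 0. 0.]
  [-3.11 -0.18  1.9 ] [0. 0. 0.]
  [-3.11 -0.18  1.9 ] [0. 0. 0.]
  [-3.11 -0.18  1.9 ] [0. 0. 0.]
```

```bash
cat > v2.py <<'E'
from h import *
from scipy.optimize import least_squares
yaw=np.radians(9.4); c0=np.array([460.3,146.4])
R=np.array([[np.cos(yaw),np.sin(yaw)],[-np.sin(yaw),np.cos(yaw)]])
for n in('scene','top'):
    G=np.load(f'pics/jig_{n}.npy')
    L=np.c_[(G[:,:2]-c0)@R.T,G[:,2]]+[0,10,0]
    k=(abs(L[:,0])<28)&(L[:,2]>62)&(L[:,2]<86)&(abs(L[:,1])<60); 
    h,e=np.histogram(L[k][:,1],np.arange(-60,61,2)); print(n,'y hist',dict(zip(e.astype(int),h)))
    m=(abs(abs(L[:,1])-35)<6)&(abs(L[:,0])<23)&(L[:,2]>60)&(L[:,2]<83); V=L[m]
    f=lambda p:(np.abs(V[:,0]-p[0]-p[2]*V[:,1])-(V[:,2]-p[1]))*.707
    r=least_squares(f,[0,59,0],loss='soft_l1',f_scale=1)
    print(' ',len(V),'dx,zv,yawcorr',r.x[:2],np.degrees(-r.x[2]),'med res',np.median(abs(r.fun)))
    p=L[(abs(L[:,0])<33)&(L[:,2]>85)&(L[:,2]<107)&(abs(L[:,1]-90)<15)]; print('  plate y',np.percentile(p[:,1],[5,50,95]),'slope deg',np.degrees(np.polyfit(p[:,0],p[:,1],1)[0]),'x',np.percentile(p[:,0],[1,99]))
E
python3 v2.py
```

```text
scene y hist {np.int64(-60): np.int64(0), np.int64(-58): np.int64(0), np.int64(-56): np.int64(0), np.int64(-54): np.int64(0), np.int64(-52): np.int64(0), np.int64(-50): np.int64(0), np.int64(-48): np.int64(0), np.int64(-46): np.int64(0), np.int64(-44): np.int64(3), np.int64(-42): np.int64(21), np.int64(-40): np.int64(22), np.int64(-38): np.int64(22), np.int64(-36): np.int64(27), np.int64(-34): np.int64(26), np.int64(-32): np.int64(40), np.int64(-30): np.int64(89), np.int64(-28): np.int64(52), np.int64(-26): np.int64(3), np.int64(-24): np.int64(0), np.int64(-22): np.int64(0), np.int64(-20): np.int64(0), np.int64(-18): np.int64(0), np.int64(-16): np.int64(0), np.int64(-14): np.int64(0), np.int64(-12): np.int64(0), np.int64(-10): np.int64(0), np.int64(-8): np.int64(0), np.int64(-6): np.int64(0), np.int64(-4): np.int64(0), np.int64(-2): np.int64(0), np.int64(0): np.int64(0), np.int64(2): np.int64(0), np.int64(4): np.int64(0), np.int64(6): np.int64(0), np.int64(8): np.int64(0), np.int64(10): np.int64(0), np.int64(12): np.int64(0), np.int64(14): np.int64(0), np.int64(16): np.int64(0), np.i
[... 1934 characters left out ...]
t64(0), np.int64(24): np.int64(0), np.int64(26): np.int64(8), np.int64(28): np.int64(30), np.int64(30): np.int64(29), np.int64(32): np.int64(30), np.int64(34): np.int64(30), np.int64(36): np.int64(30), np.int64(38): np.int64(33), np.int64(40): np.int64(35), np.int64(42): np.int64(3), np.int64(44): np.int64(0), np.int64(46): np.int64(0), np.int64(48): np.int64(0), np.int64(50): np.int64(0), np.int64(52): np.int64(0), np.int64(54): np.int64(0), np.int64(56): np.int64(0), np.int64(58): np.int64(0)}
  318 dx,zv,yawcorr [ 0.53650895 58.05241522] 0.43932052628563906 med res 0.8188492258928237
  plate y [88.69913621 92.07419127 92.59396182] slope deg 1.0344521975734533 x [-32.09105001  30.98405946]
```

Emit:
send_rows:
  targets:
    - {"x": -2.94,"y": 2.64,"z": -0.14,"az": -4.3,"gripper": -1}
    - {"x": -3.13,"y": 2.41,"z": -0.14,"az": -4.3,"gripper": -1}
    - {"x": -3.3,"y": 2.17,"z": -0.14,"az": -4.3,"gripper": -1}
    - {"x": -3.45,"y": 1.92,"z": -0.14,"az": -4.3,"gripper": -1}
    - {"x": -3.58,"y": 1.66,"z": -0.14,"az": -4.3,"gripper": -1}

```text
$.targets[0]: bad value
```

Emit:
send_rows:
  targets:
    - {"x": -3.7,"y": 1.38,"z": -0.14,"az": -4.3,"gripper": -1}
    - {"x": -3.79,"y": 1.1,"z": -0.14,"az": -4.3,"gripper": -1}
    - {"x": -3.86,"y": 0.82,"z": -0.14,"az": -4.3,"gripper": -1}
    - {"x": -3.91,"y": 0.53,"z": -0.14,"az": -4.3,"gripper": -1}
    - {"x": -3.94,"y": 0.23,"z": -0.14,"az": -4.3,"gripper": -1}

```text
$.targets[0]: bad value
```

Emit:
send_rows:
  targets:
    - {"x": -3.95,"y": -0.06,"z": -0.14,"az": -4.3,"gripper": -1}
    - {"x": -3.93,"y": -0.36,"z": -0.14,"az": -4.3,"gripper": -1}
    - {"x": -3.9,"y": -0.65,"z": -0.14,"az": -4.3,"gripper": -1}

```text
$.targets[0]: bad value
```

Emit:
send_rows:
  targets:
    - {"x": -2.94,"y": 2.64,"z": -0.14,"ax": 0,"ay": 0,"az": -4.3,"gripper": -1}
    - {"x": -3.13,"y": 2.41,"z": -0.14,"ax": 0,"ay": 0,"az": -4.3,"gripper": -1}
    - {"x": -3.3,"y": 2.17,"z": -0.14,"ax": 0,"ay": 0,"az": -4.3,"gripper": -1}
    - {"x": -3.45,"y": 1.92,"z": -0.14,"ax": 0,"ay": 0,"az": -4.3,"gripper": -1}
    - {"x": -3.58,"y": 1.66,"z": -0.14,"ax": 0,"ay": 0,"az": -4.3,"gripper": -1}

```text
clock: 1.12
position: [292.3, -422.0, 204.1]
ee_rot: [-0.339, 0.941, -0.0, 0.0]
contact_force: [1.3, 0.2, 0.8]
gripper_width: 85.4
grasp_force: 0.0
```

Emit:
send_rows:
  targets:
    - {"x": -3.7,"y": 1.38,"z": -0.14,"ax": 0,"ay": 0,"az": -4.3,"gripper": -1}
    - {"x": -3.79,"y": 1.1,"z": -0.14,"ax": 0,"ay": 0,"az": -4.3,"gripper": -1}
    - {"x": -3.86,"y": 0.82,"z": -0.14,"ax": 0,"ay": 0,"az": -4.3,"gripper": -1}
    - {"x": -3.91,"y": 0.53,"z": -0.14,"ax": 0,"ay": 0,"az": -4.3,"gripper": -1}
    - {"x": -3.94,"y": 0.23,"z": -0.14,"ax": 0,"ay": 0,"az": -4.3,"gripper": -1}

```text
clock: 1.53
position: [391.0, -250.9, 211.5]
ee_rot: [-0.509, 0.861, -0.0, 0.0]
contact_force: [0.5, -0.3, -0.6]
gripper_width: 85.6
grasp_force: 0.0
```

Emit:
send_rows:
  targets:
    - {"x": -3.95,"y": -0.06,"z": -0.14,"ax": 0,"ay": 0,"az": -4.3,"gripper": -1}
    - {"x": -3.93,"y": -0.36,"z": -0.14,"ax": 0,"ay": 0,"az": -4.3,"gripper": -1}
    - {"x": -3.9,"y": -0.65,"z": -0.14,"ax": 0,"ay": 0,"az": -4.3,"gripper": -1}
    - {"x": -3.47,"y": 1.1,"z": 0,"ax": 0,"ay": 0,"az": 0,"gripper": -1}
    - {"x": -3.47,"y": 1.1,"z": 0,"ax": 0,"ay": 0,"az": 0,"gripper": -1}

```text
clock: 1.95
position: [448.4, -75.2, 215.1]
ee_rot: [-0.601, 0.799, -0.0, 0.0]
contact_force: [0.6, 0.0, 0.7]
gripper_width: 85.4
grasp_force: 0.0
```

Emit:
send_rows:
  targets:
    - {"x": -3.47,"y": 1.1,"z": 0,"ax": 0,"ay": 0,"az": 0,"gripper": -1}
    - {"x": -3.47,"y": 1.1,"z": 0,"ax": 0,"ay": 0,"az": 0,"gripper": -1}
    - {"x": -3.47,"y": 1.1,"z": 0,"ax": 0,"ay": 0,"az": 0,"gripper": -1}
    - {"x": -3.47,"y": 1.1,"z": 0,"ax": 0,"ay": 0,"az": 0,"gripper": -1}
    - {"x": -3.47,"y": 1.1,"z": 0,"ax": 0,"ay": 0,"az": 0,"gripper": -1}

```text
clock: 2.37
position: [442.6, 106.6, 215.6]
ee_rot: [-0.601, 0.799, -0.0, 0.001]
contact_force: [1.1, -0.2, 0.5]
gripper_width: 85.3
grasp_force: 0.0
```

Emit:
send_rows:
  targets:
    - {"x": -3.47,"y": 1.1,"z": 0,"ax": 0,"ay": 0,"az": 0,"gripper": -1}
    - {"x": -3.47,"y": 1.1,"z": 0,"ax": 0,"ay": 0,"az": 0,"gripper": -1}
    - {"x": -3.47,"y": 1.1,"z": 0,"ax": 0,"ay": 0,"az": 0,"gripper": -1}
    - {"x": -3.47,"y": 1.1,"z": 0,"ax": 0,"ay": 0,"az": 0,"gripper": -1}

```text
clock: 2.7
position: [438.9, 252.3, 215.5]
ee_rot: [-0.601, 0.799, 0.0, 0.0]
contact_force: [1.1, -0.2, 0.6]
gripper_width: 85.4
grasp_force: 0.0
```

Emit:
send_rows:
  targets:
    - {"x": -3.1,"y": -0.2,"z": 1.9,"ax": 0,"ay": 0,"az": 0,"gripper": -1}
    - {"x": -3.1,"y": -0.2,"z": 1.9,"ax": 0,"ay": 0,"az": 0,"gripper": -1}
    - {"x": -3.1,"y": -0.2,"z": 1.9,"ax": 0,"ay": 0,"az": 0,"gripper": -1}
    - {"x": -3.1,"y": -0.2,"z": 1.9,"ax": 0,"ay": 0,"az": 0,"gripper": -1}
    - {"x": -3.1,"y": -0.2,"z": 1.9,"ax": 0,"ay": 0,"az": 0,"gripper": -1}

```text
clock: 3.12
position: [492.2, 398.1, 119.2]
ee_rot: [-0.601, 0.799, 0.0, 0.0]
contact_force: [-0.0, 0.2, 1.0]
gripper_width: 85.4
grasp_force: 0.0
```

Emit:
send_rows:
  targets:
    - {"x": 0,"y": 0,"z": 0,"ax": 0,"ay": 0,"az": 0,"gripper": -1}
    - {"x": 0,"y": 0,"z": 0,"ax": 0,"ay": 0,"az": 0,"gripper": -1}
    - {"x": 0,"y": 0,"z": 0,"ax": 0,"ay": 0,"az": 0,"gripper": -1}

```text
clock: 3.37
position: [491.9, 396.3, 120.1]
ee_rot: [-0.601, 0.799, -0.0, -0.0]
contact_force: [-0.1, -0.9, 0.8]
gripper_width: 85.6
grasp_force: 0.0
```

Run:
```python
from plan import *
p,R=pose(); print(p,np.round(R,3).tolist())
p,R=plan(p,R,[492.2,396.8,50],163.75,tag='D')
p,R=plan(p,R,[492.2,396.8,2],163.75,step=1.2,tag='E')
```

```text
[491.88543157 396.31325582 120.0653056 ] [[-0.277, -0.961, -0.0], [-0.961, 0.277, -0.001], [0.001, -0.0, -1.0]]
D n 2
  [-0.03 -0.01  3.5 ] [-0.   -0.02  0.07]
  [-0.03 -0.01  3.5 ] [-0.   -0.02  0.07]
E n 4
  [0.  0.  1.2] [0. 0. 0.]
  [0.  0.  1.2] [0. 0. 0.]
  [0.  0.  1.2] [0. 0. 0.]
  [0.  0.  1.2] [0. 0. 0.]
```

Emit:
send_rows:
  targets:
    - {"x": 0,"y": 0,"z": 3.5,"ax": 0,"ay": 0,"az": 0,"gripper": -1}
    - {"x": 0,"y": 0,"z": 3.5,"ax": 0,"ay": 0,"az": 0,"gripper": -1}
    - {"x": -0.05,"y": 0,"z": 2.0,"ax": 0,"ay": 0,"az": 0,"gripper": -1}
    - {"x": 0,"y": 0,"z": 1.5,"ax": 0,"ay": 0,"az": 0,"gripper": -1}
    - {"x": 0,"y": 0,"z": 1.2,"ax": 0,"ay": 0,"az": 0,"gripper": -1}

```text
clock: 3.78
position: [492.1, 396.1, 3.5]
ee_rot: [-0.601, 0.8, 0.0, 0.0]
contact_force: [0.7, -0.4, -0.1]
gripper_width: 85.5
grasp_force: 0.0
```

Emit:
send_rows:
  targets:
    - {"x": 0,"y": 0,"z": 0,"ax": 0,"ay": 0,"az": 0,"gripper": 0}
    - {"x": 0,"y": 0,"z": 0,"ax": 0,"ay": 0,"az": 0,"gripper": 0.2}
    - {"x": 0,"y": 0,"z": 0,"ax": 0,"ay": 0,"az": 0,"gripper": 0.3}
    - {"x": 0,"y": 0,"z": 0,"ax": 0,"ay": 0,"az": 0,"gripper": 0.35}
    - {"x": 0,"y": 0,"z": 0,"ax": 0,"ay": 0,"az": 0,"gripper": 1}

```text
clock: 4.2
position: [492.6, 397.7, 4.6]
ee_rot: [-0.601, 0.799, 0.0, 0.001]
contact_force: [-0.6, 0.6, 1.0]
gripper_width: 25.7
grasp_force: 0.0
```

Emit:
send_rows:
  targets:
    - {"x": 0,"y": 0,"z": 0,"ax": 0,"ay": 0,"az": 0,"gripper": 1}
    - {"x": 0,"y": 0,"z": 0,"ax": 0,"ay": 0,"az": 0,"gripper": 1}
    - {"x": 0,"y": 0,"z": 0,"ax": 0,"ay": 0,"az": 0,"gripper": 1}
    - {"x": 0,"y": 0,"z": 0,"ax": 0,"ay": 0,"az": 0,"gripper": 1}

```text
clock: 4.53
position: [492.1, 397.0, 3.2]
ee_rot: [-0.601, 0.799, 0.0, 0.0]
contact_force: [-0.0, -0.7, -0.6]
gripper_width: -0.2
grasp_force: 0.0
```

Run:
```python
from h import *
o=[]
for n in ('scene','top'):
    I,D=arm.get_image(n); np.savez(f'pics/{n}1.npz',I=I,D=D)
    c=I[180:380,180:400] if n=='scene' else I[200:380,180:400]
    o.append(cv2.resize(c[...,::-1],(400,360),interpolation=2))
cv2.imwrite('pics/c1.png',np.hstack(o))
```

```text
(no output)
```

View pics/c1.png

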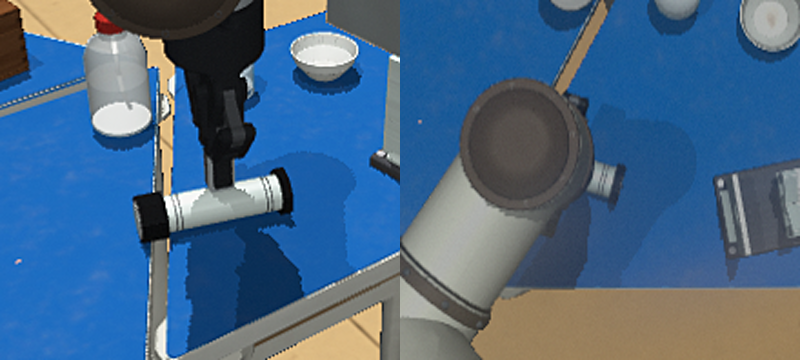

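The left crop (scene) shows the shut fingers just behind the barrel, and the barrel lying free. The right crop (top) shows only the barrel's narrow collar sticking out beyond the arm. I'll measure where the barrel is now.

Run:
```python
from h import *
from scipy.optimize import least_squares
for k,n in (('0','scene'),('1','scene'),('0','top')):
    S=np.load(f'pics/{n}{k}.npz');I=S['I'].astype(int);W=cloud(n,S['D'])-[0,0,1.1]
    m=(np.abs(W[...,:2]-[475,398])<[75,85]).all(-1)&(W[...,2]>8)&(W[...,2]<45)
    dark=(I.sum(2)<130)&m; P=W[m&(I.sum(2)>300)]
    sat=I.max(2)-I.min(2)
    Q=W[m&(I.sum(2)>330)&(sat<60)]
    # plain slices: top ridge by y bins
    print(n,k,len(Q),'max z',np.percentile(Q[:,2],99))
    for y in range(350,450,20):
        q=Q[abs(Q[:,1]-y)<5]; t=q[q[:,2]>q[:,2].max()-2] if len(q) else q
        print('  y',y,len(q),'x range',np.round(np.percentile(q[:,0],[2,98])) if len(q) else '', 'ridge',np.round(t.mean(0),1) if len(q) else '')
    v,u=np.where(dark); print('  dark pts',len(v))
```

```text
scene 0 1169 max z 34.44426083534163
  y 350 31 x range [466. 486.] ridge [478.4 352.1  32.8]
  y 370 123 x range [468. 490.] ridge [482.8 369.5  33.4]
  y 390 126 x range [474. 496.] ridge [489.5 390.9  33.7]
  y 410 132 x range [480. 502.] ridge [494.9 410.3  33.8]
  y 430 126 x range [485. 507.] ridge [500.3 431.6  34.3]
  dark pts 535
scene 1 1183 max z 37.495808858532065
  y 350 30 x range [467. 485.] ridge [477.  353.1  34.4]
  y 370 121 x range [469. 489.] ridge [484.  369.5  34. ]
  y 390 114 x range [473. 488.] ridge [485.1 391.8  37. ]
  y 410 144 x range [479. 503.] ridge [488.1 406.9  43.3]
  y 430 137 x range [485. 508.] ridge [500.7 430.1  33.5]
  dark pts 528
top 0 744 max z 36.456846996582584
  y 350 41 x range [472. 493.] ridge [475.4 350.8  39.3]
  y 370 78 x range [470. 498.] ridge [483.9 371.3  36.1]
  y 390 81 x range [476. 504.] ridge [489.4 388.7  35.8]
  y 410 86 x range [482. 510.] ridge [500.5 412.2  35.7]
  y 430 80 x range [487. 515.] ridge [503.1 431.9  35. ]
  dark pts 124
```

Run:
```python
from h import *
S=np.load('pics/scene1.npz');S0=np.load('pics/scene0.npz');W=cloud('scene',S['D']);W0=cloud('scene',S0['D'])
for v in range(244,300,3):
    print(v,[(u,np.round(W[v,u]).astype(int).tolist(),S['I'][v,u].tolist(), int(np.round(W0[v,u][2])) ) for u in (298,302)])
s=arm.read_state();print(s['joints'],s['position'])
```

```text
244 [(298, [465, 414, 129], [17, 17, 20], 2), (302, [465, 408, 126], [19, 20, 23], 1)]
247 [(298, [470, 411, 120], [16, 18, 20], 4), (302, [467, 407, 119], [12, 13, 15], 2)]
250 [(298, [479, 406, 108], [17, 18, 20], 2), (302, [454, 414, 125], [28, 30, 31], 3)]
253 [(298, [479, 407, 103], [19, 19, 22], 2), (302, [439, 424, 132], [20, 22, 24], 2)]
256 [(298, [456, 420, 117], [13, 15, 17], 3), (302, [435, 426, 131], [18, 20, 21], 2)]
259 [(298, [458, 419, 110], [13, 14, 16], 3), (302, [435, 426, 126], [14, 14, 18], 2)]
262 [(298, [460, 418, 104], [14, 14, 17], 2), (302, [442, 423, 116], [14, 14, 16], 4)]
265 [(298, [460, 419, 99], [15, 16, 18], 2), (302, [450, 418, 105], [13, 13, 13], 2)]
268 [(298, [460, 419, 94], [13, 15, 16], 4), (302, [463, 411, 89], [18, 19, 21], 2)]
271 [(298, [479, 408, 73], [15, 17, 19], 3), (302, [483, 399, 67], [17, 18, 20], 3)]
274 [(298, [481, 407, 66], [15, 14, 16], 3), (302, [479, 401, 64], [19, 21, 23], 3)]
277 [(298, [482, 407, 60], [17, 17, 18], 2), (302, [480, 401, 59], [20, 21, 21], 3)]
280 [(298, [480, 408, 56], [11, 13, 14], 1), (302, [482, 400, 51], [17, 16, 19], 3)]
283 [(298, [481, 408, 50], [14, 16, 17], 3), (302, [481, 401, 47], [15, 16, 17], 34)]
286 [(298, [488, 404, 39], [110, 118, 118], 34), (302, [490, 396, 34], [133, 142, 139], 35)]
289 [(298, [489, 403, 32], [152, 162, 158], 34), (302, [488, 397, 30], [148, 157, 153], 33)]
292 [(298, [486, 405, 29], [182, 194, 189], 30), (302, [483, 400, 29], [162, 174, 169], 30)]
295 [(298, [484, 407, 26], [177, 188, 184], 28), (302, [480, 403, 27], [170, 181, 177], 26)]
298 [(298, [481, 409, 23], [158, 169, 165], 22), (302, [479, 403, 22], [150, 161, 157], 21)]
[ 9.34394086e-01  5.84586533e-01 -1.94974764e-01 -1.32962230e-05
 -7.91327985e-01 -1.21571998e+00] [492.05399592 396.9878858    3.07970382]
```

Run:
```python
from h import *
S=np.load('pics/scene1.npz');W=cloud('scene',S['D'])-[0,0,1.1];I=S['I'].astype(int)
a=np.radians(-16.25);s=arm.read_state();print(s['position'],s['contact_force'])
X=np.array([np.cos(a),np.sin(a)]);Y=np.array([-np.sin(a),np.cos(a)])
P=W[(np.abs(W[...,:2]-[492,397])<60).all(-1)&(W[...,2]>37)&(W[...,2]<140)]
x=(P[:,:2]-[492,397])@X;y=(P[:,:2]-[492,397])@Y
for z in range(37,140,5):
    k=(P[:,2]>=z)&(P[:,2]<z+5)
    if k.sum()>3: print(z,k.sum(),'across',np.round(np.percentile(x[k],[3,97])),'along',np.round(np.percentile(y[k],[3,97])))
```

```text
[492.05399592 396.9878858    3.07970382] [-0.11445497 -0.03576851 -1.02439811]
37 104 across [-10.   8.] along [-55.  62.]
42 32 across [-13.   5.] along [-10.  11.]
47 49 across [-15.   5.] along [-10.  11.]
52 40 across [-15.   4.] along [-9. 11.]
57 48 across [-15.   1.] along [-10.  11.]
62 46 across [-15.   3.] along [-9. 11.]
67 34 across [-15.   1.] along [-7. 11.]
77 11 across [-13.   8.] along [12. 13.]
82 46 across [-32.  24.] along [-6. 14.]
87 59 across [-35.  24.] along [-10.  13.]
92 31 across [-40.  -9.] along [-11.  12.]
97 40 across [-44. -13.] along [-9. 14.]
102 78 across [-48.  32.] along [-9. 17.]
107 74 across [-51.  13.] along [-15.  17.]
112 83 across [-56.  16.] along [-15.  17.]
117 73 across [-60.  14.] along [-16.  17.]
122 103 across [-62.   8.] along [-14.  17.]
127 160 across [-61.   7.] along [-13.  19.]
132 117 across [-55.   8.] along [-18.  19.]
137 84 across [-48.  12.] along [-7. 19.]
```

Emit:
send_rows:
  targets:
    - {"x": 0,"y": 0,"z": 0.1,"ax": 0,"ay": 0,"az": 0,"gripper": 1}
    - {"x": 0,"y": 0,"z": 0.1,"ax": 0,"ay": 0,"az": 0,"gripper": 1}
    - {"x": 0,"y": 0,"z": 0,"ax": 0,"ay": 0,"az": 0,"gripper": 1}

```text
clock: 4.88
position: [491.9, 396.8, 0.7]
ee_rot: [-0.601, 0.799, -0.0, -0.0]
contact_force: [-0.6, 0.6, -1.1]
gripper_width: 0.1
grasp_force: 0.0
```

Emit:
send_rows:
  targets:
    - {"x": 0,"y": 0,"z": 0.1,"ax": 0,"ay": 0,"az": 0,"gripper": 1}
    - {"x": 0,"y": 0,"z": 0.1,"ax": 0,"ay": 0,"az": 0,"gripper": 1}
    - {"x": 0,"y": 0,"z": 0,"ax": 0,"ay": 0,"az": 0,"gripper": 1}

```text
clock: 5.13
position: [492.2, 397.0, -0.3]
ee_rot: [-0.601, 0.799, -0.0, 0.0]
contact_force: [-0.1, -1.0, 3.7]
gripper_width: 0.2
grasp_force: 1.8
```

Emit:
send_rows:
  targets:
    - {"x": 0,"y": 0,"z": -1.5,"ax": 0,"ay": 0,"az": 0,"gripper": 1}
    - {"x": 0,"y": 0,"z": -2.5,"ax": 0,"ay": 0,"az": 0,"gripper": -1}
    - {"x": 0,"y": 0,"z": 0,"ax": 0,"ay": 0,"az": 0,"gripper": -1}
    - {"x": 0,"y": 0,"z": 0,"ax": 0,"ay": 0,"az": 0,"gripper": -1}
    - {"x": 0,"y": 0,"z": 0,"ax": 0,"ay": 0,"az": 0,"gripper": -1}

```text
clock: 5.55
position: [491.7, 396.8, 38.7]
ee_rot: [-0.601, 0.799, 0.0, -0.0]
contact_force: [-0.4, 0.5, -0.2]
gripper_width: 48.6
grasp_force: 0.0
```

Emit:
send_rows:
  targets:
    - {"x": 0,"y": 0,"z": 0,"ax": 0,"ay": 0,"az": 0,"gripper": -1}
    - {"x": 0,"y": 0,"z": 0,"ax": 0,"ay": 0,"az": 0,"gripper": -1}
    - {"x": 0,"y": 0,"z": 0,"ax": 0,"ay": 0,"az": 0,"gripper": -1}

```text
clock: 5.8
position: [491.7, 396.6, 38.2]
ee_rot: [-0.601, 0.799, -0.0, -0.001]
contact_force: [0.2, -0.3, 1.1]
gripper_width: 83.4
grasp_force: 0.0
```

Emit:
send_rows:
  targets:
    - {"x": 0,"y": 0,"z": 2.0,"ax": 0,"ay": 0,"az": 0,"gripper": -1}
    - {"x": 0,"y": 0,"z": 2.0,"ax": 0,"ay": 0,"az": 0,"gripper": -1}
    - {"x": 0,"y": 0,"z": 1.0,"ax": 0,"ay": 0,"az": 0,"gripper": -1}
    - {"x": 0,"y": 0,"z": 0,"ax": 0,"ay": 0,"az": 0,"gripper": -1}

```text
clock: 6.13
position: [490.5, 395.1, -14.0]
ee_rot: [-0.601, 0.799, -0.001, -0.003]
contact_force: [0.3, 0.7, -0.7]
gripper_width: 85.1
grasp_force: 0.0
```

Emit:
send_rows:
  targets:
    - {"x": 0,"y": 0,"z": 0.8,"ax": 0,"ay": 0,"az": 0,"gripper": -1}
    - {"x": 0,"y": 0,"z": 0.8,"ax": 0,"ay": 0,"az": 0,"gripper": -1}
    - {"x": 0,"y": 0,"z": 0.4,"ax": 0,"ay": 0,"az": 0,"gripper": -1}
    - {"x": 0,"y": 0,"z": 0,"ax": 0,"ay": 0,"az": 0,"gripper": -1}

```text
clock: 6.47
position: [491.7, 396.6, -31.7]
ee_rot: [-0.601, 0.799, -0.0, -0.001]
contact_force: [-0.0, 0.2, 0.7]
gripper_width: 85.5
grasp_force: 0.0
```

Emit:
send_rows:
  targets:
    - {"x": 0,"y": 0,"z": 0,"ax": 0,"ay": 0,"az": 0,"gripper": 0}
    - {"x": 0,"y": 0,"z": 0,"ax": 0,"ay": 0,"az": 0,"gripper": 0.1}
    - {"x": 0,"y": 0,"z": 0,"ax": 0,"ay": 0,"az": 0,"gripper": 0.2}
    - {"x": 0,"y": 0,"z": 0,"ax": 0,"ay": 0,"az": 0,"gripper": 0.25}
    - {"x": 0,"y": 0,"z": 0,"ax": 0,"ay": 0,"az": 0,"gripper": 0.3}

```text
clock: 6.88
position: [492.4, 397.2, -30.4]
ee_rot: [-0.601, 0.799, 0.0, 0.0]
contact_force: [1.6, 0.2, 0.7]
gripper_width: 30.2
grasp_force: 0.6
```

Emit:
send_rows:
  targets:
    - {"x": 0,"y": 0,"z": 0,"ax": 0,"ay": 0,"az": 0,"gripper": 0.5}
    - {"x": 0,"y": 0,"z": 0,"ax": 0,"ay": 0,"az": 0,"gripper": 1}
    - {"x": 0,"y": 0,"z": 0,"ax": 0,"ay": 0,"az": 0,"gripper": 1}
    - {"x": 0,"y": 0,"z": 0,"ax": 0,"ay": 0,"az": 0,"gripper": 1}

```text
clock: 7.22
position: [492.4, 397.3, -30.2]
ee_rot: [-0.601, 0.799, 0.0, 0.001]
contact_force: [0.1, -0.6, 5.9]
gripper_width: 28.1
grasp_force: 59.2
```

Emit:
send_rows:
  targets:
    - {"x": 0,"y": 0,"z": -1,"ax": 0,"ay": 0,"az": 0,"gripper": 1}
    - {"x": 0,"y": 0,"z": -2,"ax": 0,"ay": 0,"az": 0,"gripper": 1}
    - {"x": 0,"y": 0,"z": -3,"ax": 0,"ay": 0,"az": 0,"gripper": 1}
    - {"x": 0,"y": 0,"z": -3.5,"ax": 0,"ay": 0,"az": 0,"gripper": 1}
    - {"x": 0,"y": 0,"z": -3.5,"ax": 0,"ay": 0,"az": 0,"gripper": 1}

```text
clock: 7.63
position: [491.0, 396.1, 99.3]
ee_rot: [-0.601, 0.799, -0.0, -0.002]
contact_force: [0.2, 0.8, -2.0]
gripper_width: 28.2
grasp_force: 59.4
```

Emit:
send_rows:
  targets:
    - {"x": 0,"y": 0,"z": -2,"ax": 0,"ay": 0,"az": 0,"gripper": 1}
    - {"x": 0,"y": 0,"z": 0,"ax": 0,"ay": 0,"az": 0,"gripper": 1}
    - {"x": 0,"y": 0,"z": 0,"ax": 0,"ay": 0,"az": 0,"gripper": 1}

```text
clock: 7.88
position: [491.8, 397.3, 120.1]
ee_rot: [-0.601, 0.799, 0.001, 0.001]
contact_force: [-0.3, -0.6, -2.2]
gripper_width: 27.9
grasp_force: 59.5
```

Run:
```python
from plan import *
I,D=arm.get_image('scene'); np.savez('pics/scene2.npz',I=I,D=D)
a=I[100:340,180:500]
cv2.imwrite('pics/c2.png',cv2.resize(a[...,::-1],(640,480),interpolation=2))
p,R=pose(); print(p,np.round(R,3).tolist())
p,R=plan(p,R,[462.3,136.3,118],190,step=3.5,tag='F')
```

```text
[491.0404161  396.35627598 118.23574612] [[-0.278, -0.961, -0.002], [-0.961, 0.278, -0.001], [0.001, 0.002, -1.0]]
F n 8
  [ 3.22 -0.56  0.01] [ 0.01 -0.01 -3.27]
  [ 3.25 -0.37  0.01] [ 0.01 -0.01 -3.27]
  [ 3.27 -0.19  0.01] [ 0.01 -0.01 -3.27]
  [ 3.27 -0.    0.01] [ 0.01 -0.01 -3.27]
  [3.27 0.18 0.01] [ 0.01 -0.01 -3.27]
  [3.25 0.37 0.  ] [ 0.01 -0.01 -3.27]
  [3.22 0.55 0.  ] [ 0.01 -0.01 -3.27]
  [3.19 0.74 0.  ] [ 0.01 -0.01 -3.27]
```

View pics/c2.png

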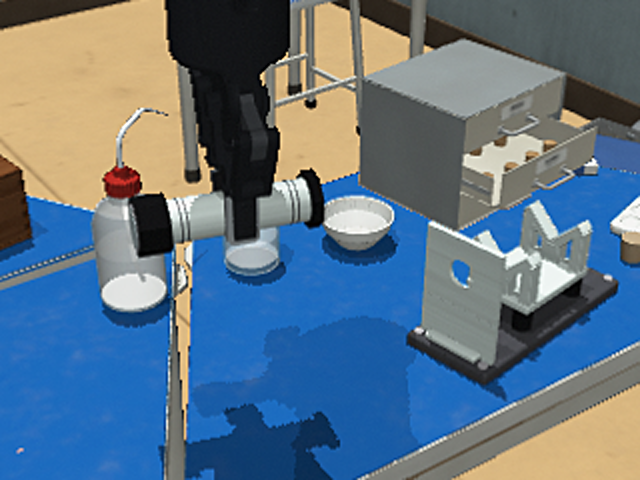

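Barrel is gripped at mid-tube, at (230,220) in the crop. It is about level, with the broad collar left at (150,225) on the plate side. Moving over the cradle.

Emit:
send_rows:
  targets:
    - {"x": 3.2,"y": -0.5,"z": 0,"ax": 0,"ay": 0,"az": -3.25,"gripper": 1}
    - {"x": 3.25,"y": -0.35,"z": 0,"ax": 0,"ay": 0,"az": -3.25,"gripper": 1}
    - {"x": 3.27,"y": -0.2,"z": 0,"ax": 0,"ay": 0,"az": -3.25,"gripper": 1}
    - {"x": 3.27,"y": 0,"z": 0,"ax": 0,"ay": 0,"az": -3.25,"gripper": 1}
    - {"x": 3.27,"y": 0.2,"z": 0,"ax": 0,"ay": 0,"az": -3.25,"gripper": 1}

```text
clock: 8.35
position: [471.3, 232.3, 116.7]
ee_rot: [0.709, -0.705, -0.0, 0.003]
contact_force: [0.8, 0.2, -1.2]
gripper_width: 28.4
grasp_force: 59.5
```

Emit:
send_rows:
  targets:
    - {"x": 3.25,"y": 0.37,"z": 0,"ax": 0,"ay": 0,"az": -3.25,"gripper": 1}
    - {"x": 3.22,"y": 0.55,"z": 0,"ax": 0,"ay": 0,"az": -3.25,"gripper": 1}
    - {"x": 3.2,"y": 0.75,"z": 0,"ax": 0,"ay": 0,"az": -3.25,"gripper": 1}
    - {"x": 0,"y": 0,"z": 1.5,"ax": 0,"ay": 0,"az": 0,"gripper": 1}
    - {"x": 0,"y": 0,"z": 1,"ax": 0,"ay": 0,"az": 0,"gripper": 1}

```text
clock: 8.77
position: [460.2, 134.5, 92.0]
ee_rot: [0.764, -0.645, -0.001, 0.002]
contact_force: [-0.4, 0.8, -1.1]
gripper_width: 28.0
grasp_force: 59.5
```

Emit:
send_rows:
  targets:
    - {"x": 0,"y": 0,"z": 0,"ax": 0,"ay": 0,"az": 0,"gripper": 1}
    - {"x": 0,"y": 0,"z": 0,"ax": 0,"ay": 0,"az": 0,"gripper": 1}
    - {"x": 0,"y": 0,"z": 0,"ax": 0,"ay": 0,"az": 0,"gripper": 1}
    - {"x": 0,"y": 0,"z": 0,"ax": 0,"ay": 0,"az": 0,"gripper": 1}

```text
clock: 9.1
position: [462.5, 137.6, 94.2]
ee_rot: [0.766, -0.643, 0.0, -0.0]
contact_force: [0.4, 0.8, -0.5]
gripper_width: 28.2
grasp_force: 59.4
```

```bash
cat > bar.py <<'E'
# fit held barrel in jig frame (seat at c, yaw)
from plan import *
from scipy.optimize import least_squares
c=np.array([462.3,136.3]); yaw=np.radians(10.0)
Rj=np.array([[np.cos(yaw),np.sin(yaw)],[-np.sin(yaw),np.cos(yaw)]])
def fit(n,tag,zlo,zhi,off):
    I,D=arm.get_image(n); np.savez(f'pics/{n}{tag}.npz',I=I,D=D); I=I.astype(int)
    W=cloud(n,D)-[0,0,off]; L=np.dstack([(W[...,:2]-c)@Rj.T,W[...,2]])
    m=(abs(L[...,0])<30)&(abs(L[...,1])<80)&(L[...,2]>zlo)&(L[...,2]<zhi)
    Q=L[m&(I.sum(2)>300)&(I.max(2)-I.min(2)<60)&(abs(L[...,1])<60)]
    f=lambda p:np.hypot(Q[:,0]-p[0]-p[2]*Q[:,1],Q[:,2]-p[1]-p[3]*Q[:,1])-15
    r=least_squares(f,[0,(zlo+zhi)/2,0,0],loss='soft_l1',f_scale=1)
    k=(np.hypot(L[...,0]-r.x[0],L[...,2]-r.x[1])<24)&m
    print(n,len(Q),'x,z',np.round(r.x[:2],1),'yaw,tilt deg',np.round(np.degrees([-r.x[2],r.x[3]]),2),'tube y',np.round(np.percentile(Q[abs(f(r.x))<2][:,1],[1,99])),'all y',np.round(np.percentile(L[k][:,1],[.5,99.5])),'med',np.median(abs(r.fun)))
def tool():
    s=arm.read_state();p=s['position'];R=Ro.from_quat(s['ee_rot']).as_matrix()
    print('tool in jig',np.round(np.r_[Rj@(p[:2]-c),p[2]],1),'yaw',np.degrees(np.arctan2(R[1,1],R[0,1]))%360-190,'F',np.round(s['contact_force'],1),'t',s['clock'])
E
python3 - <<'E'
from bar import *
tool(); fit('scene','3',118,170,1.1); tool(); fit('top','3',118,170,.6); tool()
E
```

```text
tool in jig [ 0.4  1.3 94.2] yaw -0.08389936954176846 F [ 0.4  0.8 -0.5] t 9.1
scene 344 x,z [  0.2 142.9] yaw,tilt deg [0.57 0.07] tube y [-46.  41.] all y [-53.  73.] med 0.5107597231242602
tool in jig [ 0.4  1.3 94.3] yaw -0.08364801535984157 F [-0.2 -0.  -2.1] t 9.15
top 57 x,z [  1.8 137.7] yaw,tilt deg [3.49 8.12] tube y [25. 47.] all y [26. 71.] med 0.596834741342148
tool in jig [ 0.4  1.3 94.4] yaw -0.0883550604299046 F [-0.4 -0.1 -1.4] t 9.2
```

Emit:
send_rows:
  targets:
    - {"x": 0,"y": 0,"z": 2,"ax": 0,"ay": 0,"az": 0,"gripper": 1}
    - {"x": 0,"y": 0,"z": 2,"ax": 0,"ay": 0,"az": 0,"gripper": 1}
    - {"x": 0,"y": 0,"z": 0.9,"ax": 0,"ay": 0,"az": 0,"gripper": 1}
    - {"x": 0,"y": 0,"z": 0.4,"ax": 0,"ay": 0,"az": 0,"gripper": 1}
    - {"x": 0,"y": 0,"z": 0,"ax": 0,"ay": 0,"az": 0,"gripper": 1}

```text
clock: 9.62
position: [462.0, 137.1, 40.6]
ee_rot: [0.765, -0.643, -0.0, 0.001]
contact_force: [-0.0, 0.7, -1.6]
gripper_width: 27.9
grasp_force: 59.5
```

Emit:
send_rows:
  targets:
    - {"x": 0,"y": 0,"z": 0,"ax": 0,"ay": 0,"az": 0,"gripper": 1}
    - {"x": 0,"y": 0,"z": 0.1,"ax": 0,"ay": 0,"az": 0,"gripper": 1}
    - {"x": 0,"y": 0,"z": 0.1,"ax": 0,"ay": 0,"az": 0,"gripper": 1}
    - {"x": 0,"y": 0,"z": 0.1,"ax": 0,"ay": 0,"az": 0,"gripper": 1}
    - {"x": 0,"y": 0,"z": 0,"ax": 0,"ay": 0,"az": 0,"gripper": 1}

```text
clock: 10.03
position: [462.4, 137.2, 38.4]
ee_rot: [0.765, -0.644, 0.0, -0.0]
contact_force: [-0.3, -1.5, -1.6]
gripper_width: 28.4
grasp_force: 59.5
```

Run:
```python
from bar import *
tool(); fit('scene','4',64,115,1.1); tool()
```

```text
tool in jig [ 0.2  0.9 38.4] yaw -0.1219594978861096 F [-0.3 -1.5 -1.6] t 10.0333
scene 571 x,z [-8.1 83.2] yaw,tilt deg [-2.08  0.97] tube y [-41.  43.] all y [-54.  71.] med 4.244022508964552
tool in jig [ 0.2  0.9 38.3] yaw -0.1219827939387983 F [ 0.3  0.3 -1.2] t 10.0833
```

Emit:
send_rows:
  targets:
    - {"x": 0,"y": 0,"z": 0.1,"ax": 0,"ay": 0,"az": 0,"gripper": 1}
    - {"x": 0,"y": 0,"z": 0.1,"ax": 0,"ay": 0,"az": 0,"gripper": 1}
    - {"x": 0,"y": 0,"z": 0.1,"ax": 0,"ay": 0,"az": 0,"gripper": 1}
    - {"x": 0,"y": 0,"z": 0.1,"ax": 0,"ay": 0,"az": 0,"gripper": 1}
    - {"x": 0,"y": 0,"z": 0,"ax": 0,"ay": 0,"az": 0,"gripper": 1}

```text
clock: 10.5
position: [462.1, 137.1, 33.8]
ee_rot: [0.765, -0.644, -0.0, 0.0]
contact_force: [0.2, -0.3, -2.2]
gripper_width: 27.9
grasp_force: 59.5
```

Emit:
send_rows:
  targets:
    - {"x": 0,"y": 0,"z": 0.1,"ax": 0,"ay": 0,"az": 0,"gripper": 1}
    - {"x": 0,"y": 0,"z": 0.1,"ax": 0,"ay": 0,"az": 0,"gripper": 1}
    - {"x": 0,"y": 0,"z": 0,"ax": 0,"ay": 0,"az": 0,"gripper": 1}

```text
clock: 10.75
position: [462.4, 137.2, 32.0]
ee_rot: [0.765, -0.644, 0.0, -0.0]
contact_force: [0.8, -0.5, -0.2]
gripper_width: 28.2
grasp_force: 59.4
```

Emit:
send_rows:
  targets:
    - {"x": 0,"y": 0,"z": 0.1,"ax": 0,"ay": 0,"az": 0,"gripper": 1}
    - {"x": 0,"y": 0,"z": 0,"ax": 0,"ay": 0,"az": 0,"gripper": 1}
    - {"x": 0,"y": 0,"z": 0,"ax": 0,"ay": 0,"az": 0,"gripper": 1}

```text
clock: 11.0
position: [463.0, 137.5, 31.4]
ee_rot: [0.765, -0.643, 0.0, -0.001]
contact_force: [2.1, -0.6, -1.0]
gripper_width: 28.2
grasp_force: 59.8
```

Emit:
send_rows:
  targets:
    - {"x": 0,"y": 0,"z": 0.1,"ax": 0,"ay": 0,"az": 0,"gripper": 1}
    - {"x": 0,"y": 0,"z": 0,"ax": 0,"ay": 0,"az": 0,"gripper": 1}
    - {"x": 0,"y": 0,"z": 0,"ax": 0,"ay": 0,"az": 0,"gripper": 1}

```text
clock: 11.25
position: [463.1, 137.6, 30.6]
ee_rot: [0.765, -0.643, 0.0, -0.001]
contact_force: [2.1, -0.4, 2.4]
gripper_width: 28.4
grasp_force: 59.8
```

Emit:
send_rows:
  targets:
    - {"x": 0,"y": -0.06,"z": 0.03,"ax": 0,"ay": 0,"az": 0,"gripper": 1}
    - {"x": 0,"y": 0,"z": 0,"ax": 0,"ay": 0,"az": 0,"gripper": 1}
    - {"x": 0,"y": 0,"z": 0,"ax": 0,"ay": 0,"az": 0,"gripper": 1}

```text
clock: 11.5
position: [463.5, 137.6, 30.1]
ee_rot: [0.765, -0.643, 0.0, -0.001]
contact_force: [2.6, 0.0, 2.0]
gripper_width: 28.2
grasp_force: 59.9
```

Emit:
send_rows:
  targets:
    - {"x": 0,"y": 0,"z": 0,"ax": 0,"ay": 0,"az": 0,"gripper": 0.35}
    - {"x": 0,"y": 0,"z": 0,"ax": 0,"ay": 0,"az": 0,"gripper": 0.3}
    - {"x": 0,"y": 0,"z": 0,"ax": 0,"ay": 0,"az": 0,"gripper": 0.25}
    - {"x": 0,"y": 0,"z": 0,"ax": 0,"ay": 0,"az": 0,"gripper": 0.2}
    - {"x": 0,"y": 0,"z": 0,"ax": 0,"ay": 0,"az": 0,"gripper": 0.1}

```text
clock: 11.92
position: [461.4, 136.5, 29.1]
ee_rot: [0.765, -0.644, -0.001, 0.001]
contact_force: [-0.1, -0.7, -0.0]
gripper_width: 38.5
grasp_force: 0.0
```

Emit:
send_rows:
  targets:
    - {"x": 0,"y": 0,"z": 0,"ax": 0,"ay": 0,"az": 0,"gripper": -0.5}
    - {"x": 0,"y": 0,"z": 0,"ax": 0,"ay": 0,"az": 0,"gripper": -0.5}
    - {"x": 0,"y": 0,"z": 0,"ax": 0,"ay": 0,"az": 0,"gripper": -0.5}
    - {"x": 0,"y": 0,"z": -1,"ax": 0,"ay": 0,"az": 0,"gripper": -0.5}
    - {"x": 0,"y": 0,"z": -2,"ax": 0,"ay": 0,"az": 0,"gripper": -0.5}

```text
clock: 12.33
position: [460.9, 136.1, 58.0]
ee_rot: [0.765, -0.644, -0.001, 0.003]
contact_force: [0.8, 0.5, -0.4]
gripper_width: 64.0
grasp_force: 0.0
```

Emit:
send_rows:
  targets:
    - {"x": 0,"y": 0,"z": -3,"ax": 0,"ay": 0,"az": 0,"gripper": -0.5}
    - {"x": 0,"y": 0,"z": -1.5,"ax": 0,"ay": 0,"az": 0,"gripper": -0.5}
    - {"x": 0,"y": 0,"z": 0,"ax": 0,"ay": 0,"az": 0,"gripper": 1}
    - {"x": 0,"y": 0,"z": 0,"ax": 0,"ay": 0,"az": 0,"gripper": 1}
    - {"x": 0,"y": 0,"z": 0,"ax": 0,"ay": 0,"az": 0,"gripper": 1}

```text
clock: 12.75
position: [462.0, 136.9, 104.0]
ee_rot: [0.765, -0.644, -0.0, 0.001]
contact_force: [-0.1, 0.2, -0.4]
gripper_width: 28.6
grasp_force: 0.0
```

Emit:
send_rows:
  targets:
    - {"x": 0,"y": 0,"z": 0,"ax": 0,"ay": 0,"az": 0,"gripper": 1}
    - {"x": 0,"y": 0,"z": 0,"ax": 0,"ay": 0,"az": 0,"gripper": 1}
    - {"x": 0,"y": 0,"z": 0,"ax": 0,"ay": 0,"az": 0,"gripper": 1}
    - {"x": 0,"y": 0,"z": 0,"ax": 0,"ay": 0,"az": 0,"gripper": 1}

```text
clock: 13.08
position: [462.6, 137.1, 104.2]
ee_rot: [0.765, -0.644, -0.0, 0.001]
contact_force: [-0.4, -1.0, 0.3]
gripper_width: -0.4
grasp_force: 0.0
```

Run:
```python
from bar import *
tool(); I,D=arm.get_image('scene'); np.savez('pics/scene5.npz',I=I,D=D)
cv2.imwrite('pics/c5.png',cv2.resize(I[150:300,360:520,::-1],(640,600),interpolation=2))
W=cloud('scene',D)-[0,0,1.1]; L=np.dstack([(W[...,:2]-c)@Rj.T,W[...,2]])
for y in (-60,-20,-10,0,10,20,53,65):
    k=(abs(L[...,1]-y)<4)&(abs(L[...,0])<30)&(L[...,2]>60)&(L[...,2]<104); q=L[k]
    t=q[q[:,2]>np.percentile(q[:,2],95)-1.5]; print(y,len(q),np.round(t.mean(0),1),np.round(np.percentile(q[:,2],97),1))
```

```text
tool in jig [  0.5   0.7 104.2] yaw -0.12089209279588431 F [-0.4 -1.   0.3] t 13.0833
-60 2 [ -9.4 -58.4  91.8] 91.8
-20 51 [  0.1 -20.3  94. ] 94.9
-10 63 [-0.9 -9.9 94.4] 95.1
0 61 [-0.3  0.1 94.2] 94.8
10 66 [ 0.4  9.5 93.9] 94.6
20 69 [-0.  20.1 94. ] 94.7
53 88 [ 0.7 53.  98.4] 99.0
65 64 [-0.2 65.6 98.5] 99.4
```

View pics/c5.png

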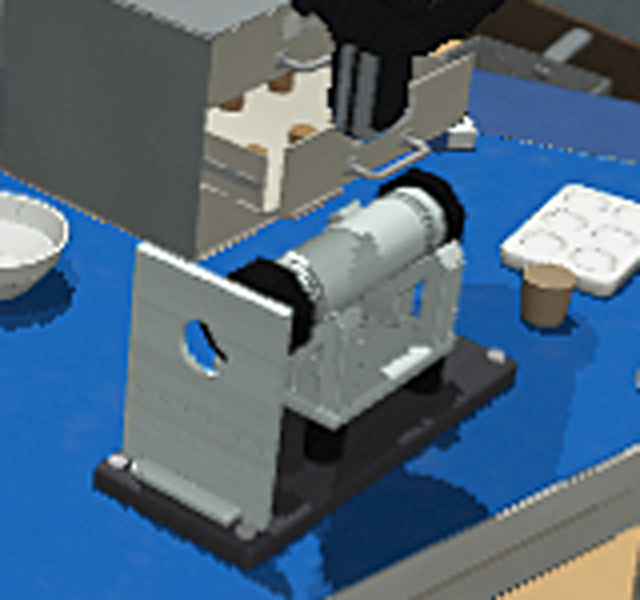

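Barrel is seated level in both V's at (360,250), with the broad collar on the plate side at (275,290). Its ridge measures 94–95 mm against 95 expected. The shut fingertips are above it at (375,100), so I'll press now.

Emit:
send_rows:
  targets:
    - {"x": 0,"y": 0.03,"z": 2,"ax": 0,"ay": 0,"az": 0,"gripper": 1}
    - {"x": 0,"y": 0,"z": 1.2,"ax": 0,"ay": 0,"az": 0,"gripper": 1}
    - {"x": 0,"y": 0,"z": 0.6,"ax": 0,"ay": 0,"az": 0,"gripper": 1}
    - {"x": 0,"y": 0,"z": 0,"ax": 0,"ay": 0,"az": 0,"gripper": 1}
    - {"x": 0,"y": 0,"z": 0,"ax": 0,"ay": 0,"az": 0,"gripper": 1}

```text
clock: 13.55
position: [462.8, 137.2, 66.9]
ee_rot: [0.765, -0.643, 0.0, 0.0]
contact_force: [0.2, 0.2, 0.1]
gripper_width: 0.1
grasp_force: 0.0
```

Emit:
send_rows:
  targets:
    - {"x": 0,"y": 0,"z": 0.1,"ax": 0,"ay": 0,"az": 0,"gripper": 1}
    - {"x": 0,"y": 0,"z": 0.1,"ax": 0,"ay": 0,"az": 0,"gripper": 1}
    - {"x": 0,"y": 0,"z": 0.1,"ax": 0,"ay": 0,"az": 0,"gripper": 1}
    - {"x": 0,"y": 0,"z": 0.1,"ax": 0,"ay": 0,"az": 0,"gripper": 1}
    - {"x": 0,"y": 0,"z": 0,"ax": 0,"ay": 0,"az": 0,"gripper": 1}

```text
clock: 13.97
position: [462.6, 137.2, 62.9]
ee_rot: [0.765, -0.644, 0.0, -0.0]
contact_force: [-0.3, 0.3, 0.2]
gripper_width: -0.1
grasp_force: 0.0
```

Emit:
send_rows:
  targets:
    - {"x": 0,"y": 0,"z": 0.1,"ax": 0,"ay": 0,"az": 0,"gripper": 1}
    - {"x": 0,"y": 0,"z": 0.1,"ax": 0,"ay": 0,"az": 0,"gripper": 1}
    - {"x": 0,"y": 0,"z": 0,"ax": 0,"ay": 0,"az": 0,"gripper": 1}

```text
clock: 14.22
position: [462.6, 137.2, 60.7]
ee_rot: [0.765, -0.644, 0.0, -0.0]
contact_force: [0.0, -0.8, 0.2]
gripper_width: -0.0
grasp_force: 0.0
```

Emit:
send_rows:
  targets:
    - {"x": 0,"y": 0,"z": 0.1,"ax": 0,"ay": 0,"az": 0,"gripper": 1}
    - {"x": 0,"y": 0,"z": 0.1,"ax": 0,"ay": 0,"az": 0,"gripper": 1}
    - {"x": 0,"y": 0,"z": 0,"ax": 0,"ay": 0,"az": 0,"gripper": 1}

```text
clock: 14.47
position: [462.7, 137.3, 59.0]
ee_rot: [0.765, -0.644, 0.0, -0.0]
contact_force: [-0.3, -0.8, 3.0]
gripper_width: -0.3
grasp_force: 1.6
```

Emit:
send_rows:
  targets:
    - {"x": 0,"y": 0,"z": 0.1,"ax": 0,"ay": 0,"az": 0,"gripper": 1}
    - {"x": 0,"y": 0,"z": 0.1,"ax": 0,"ay": 0,"az": 0,"gripper": 1}
    - {"x": 0,"y": 0,"z": 0,"ax": 0,"ay": 0,"az": 0,"gripper": 1}

```text
clock: 14.72
position: [462.8, 137.3, 57.0]
ee_rot: [0.765, -0.644, 0.0, -0.0]
contact_force: [-0.8, -1.0, 4.8]
gripper_width: 0.0
grasp_force: 2.4
```

Emit:
send_rows:
  targets:
    - {"x": 0,"y": 0,"z": 0.1,"ax": 0,"ay": 0,"az": 0,"gripper": 1}
    - {"x": 0,"y": 0,"z": 0.1,"ax": 0,"ay": 0,"az": 0,"gripper": 1}
    - {"x": 0,"y": 0,"z": 0,"ax": 0,"ay": 0,"az": 0,"gripper": 1}
    - {"x": 0,"y": 0,"z": 0,"ax": 0,"ay": 0,"az": 0,"gripper": 1}

```text
clock: 15.05
position: [462.8, 137.3, 55.3]
ee_rot: [0.765, -0.644, 0.0, -0.0]
contact_force: [-1.0, -0.9, 6.8]
gripper_width: 0.2
grasp_force: 3.2
```

Emit:
send_rows:
  targets:
    - {"x": 0,"y": 0,"z": 0.1,"ax": 0,"ay": 0,"az": 0,"gripper": 1}
    - {"x": 0,"y": 0,"z": 0.1,"ax": 0,"ay": 0,"az": 0,"gripper": 1}
    - {"x": 0,"y": 0,"z": 0,"ax": 0,"ay": 0,"az": 0,"gripper": 1}
    - {"x": 0,"y": 0,"z": 0,"ax": 0,"ay": 0,"az": 0,"gripper": 1}
    - {"x": 0,"y": 0,"z": 0,"ax": 0,"ay": 0,"az": 0,"gripper": 1}

```text
clock: 15.47
position: [462.8, 137.3, 53.5]
ee_rot: [0.765, -0.643, 0.0, -0.0]
contact_force: [-3.4, -0.2, 7.7]
gripper_width: -0.0
grasp_force: 4.0
```

Run:
```python
from bar import *
F=[];Z=[]
for i in range(6):
    I,D=arm.get_image('scene'); s=arm.read_state(); F.append(s['contact_force']); Z.append(s['position'][2])
print(np.mean(F,0),np.mean(Z)); cv2.imwrite('pics/c6.png',cv2.resize(I[150:300,360:520,::-1],(640,600),interpolation=2))
W=cloud('scene',D)-[0,0,1.1]; L=np.dstack([(W[...,:2]-c)@Rj.T,W[...,2]])
for y in (-60,-20,20,30,53,65):
    k=(abs(L[...,1]-y)<4)&(abs(L[...,0])<(20 if abs(y)>40 else 12))&(L[...,2]>60)&(L[...,2]<97); q=L[k]
    if len(q)>3:
        t=q[q[:,2]>np.percentile(q[:,2],95)-1.5]; print(y,len(q),np.round(t.mean(0),1),np.round(np.percentile(q[:,2],97),1))
```

```text
[-2.33952726 -0.51517208  8.03233571] 53.50409015178614
-20 19 [ -5.9 -19.4  86.2] 86.5
20 44 [ 0.2 20.5 87.4] 87.8
30 46 [-1.2 30.2 87. ] 87.7
53 85 [-0.  52.8 91.2] 91.9
65 16 [-0.2 62.2 91.7] 92.0
```

View pics/c6.png

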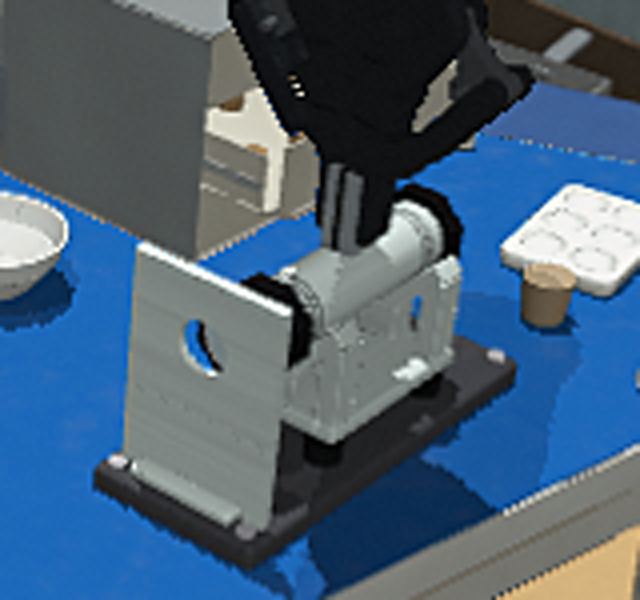

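The shut tips press the tube at (350,245). The barrel is level, with the cradle about 7 mm down at 8 N. That is half of the spring travel, so I'm handing in.

```bash
python3 -c "
from bench import arm
print(arm.job_done())"
```

```text
the job is handed in; nothing more can be done
None
```

The barrel lies level in both V-notches with its broad lens collar on the plate side. The shut fingertips are still holding it pressed about 7 mm down, at about 8 N (half of the spring travel). The job is handed in at about 16 s; the first grasp missed because the reported tool height was about 34 mm too low, and the dish and bottles were left untouched.

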